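# Close the bookbinder's press with its pressing board

## Robot

A 7-joint arm with a two-finger parallel gripper is mounted at the origin on the work surface. World frame = base frame: x ahead of the robot, y to its left, z up, the work surface at z = 0. Lengths are in m, angles in rad, forces in N, time in s.
With the tool pointing down it reaches from about 0.4 to 0.875 m from the base axis. Payload 19.3 kg.
Tool frame: the origin (TCP) lies midway between the tips of the shut fingers; the grasp point (between the pads) lies 19 mm behind it; z points along the fingers, y is the line along which they close (so a half turn about z gives the same grasp; the last joint's range is limited). The gripper opens to 85 mm and grips with 20 to 120 N. Pads are 22 mm wide; open, the fingers measure 114 mm over their backs; the gripper's body (76 mm by 85 mm) begins 54 mm behind the grasp point. The pads swing forward as they close: fully open they stand 13 mm farther back than shut.
Start: joints at [1.062, 0.521, -0.036, 1.599, 0.021, 1.021, -0.113], TCP at [0.266, -0.566, 0.231] pointing down, gripper open.
Joint ranges: [-2.91, 2.91], [-0.3, 2.13], [-1.5, 1.42], [0.17, 2.43], [-1.26, 4.41], [0.16, 1.93], [-2.52, 2.52]. Speed limits (rad/s): [1.89, 1.89, 2.39, 2.39, 3.01, 3.01, 3.01].

## Interface

Orientations are given as [roll, pitch, yaw] about the fixed x, y, z axes, in that order (R = Rz(yaw) Ry(pitch) Rx(roll)).
In Python, from workcell import bot gives the robot as it stands.
- The arm moves only by the tool move_arm, never from a script. Its argument "moves" is a list that holds one entry, the list of rows, each a list of 7 numbers: the opening, from 0 (shut) to 1 (fully open), then the shift along the tool's x, y, z in units of 1000 mm (1.0 is 1000 mm), then the turn, a rotation vector about the tool's x, y, z in units of 2 pi rad (1.0 is 2 pi rad). A call has 1 to 5 rows; each row is the pose to reach, as a shift and turn from the pose commanded when the call began, along the tool's axes at that moment, turning the shorter way round; what a row does not reach only later rows make up. A row lasts 1/10 s, in which the tool goes at most 50 mm and 8.59 degrees, less where a joint would pass 70% of its speed; a pose out of reach is approached as far as the arm can. A call with a number of a shift or a turn outside -1 to 1 is refused whole. A call with a gripper value outside its range is refused whole. The fingers move at their own pace and stop on an object; "force" is the grip in N (left out, the last holds). Time passes only in rows, so rows that repeat a pose let the fingers close. It gives the time, the measured TCP pose, the force, the opening and the grip force at its end, in the units of the state.
- bot.observe(): the state, without advancing time (a new reading comes with each control period).
- bot.grab_frame(name): name is "scene" or "top" or "wrist"; returns the picture (420x560x3 uint8, red, green, blue); there is no depth.
- bot.camera_params(name): a dict with "vertical_fov" (degrees; the focal length in pixels is half the picture's height over the tangent of half this angle, whatever the lens; pixels are square), "cx", "cy" (the principal point, pixels), "R" (3x3) and "t" (3): a world point X has camera coordinates R X + t. Camera axes: x right, y down, z forward; pixel columns grow to the right and rows downward; lengths in m; the calibration is good to about 2 mm. The wrist camera is an equidistant fisheye: a pixel r from the principal point sees the ray r / f radians off the axis. A picture is of the moment at which its call begins: read the wrist's pose just before it. camera_params takes no time and is no camera call; for the wrist camera it gives the pose at the moment of the call.
- bot.job_done(): hands the job in; it is judged then, once.
The state is a dict: "clock": time; "qpos": joint angles; "qd": joint speeds; "joint_efforts": joint torques, N m; "position": TCP position; "tool_rot": TCP orientation; "force": force on the tool from outside, world axes, zero at the start; "moment": the same for the moment, N m; "grip_width": finger opening in m; "finger_force": force on a finger pad.
Only numpy, scipy, OpenCV 4.12 (cv2) and the standard library are available. Lean on these libraries where they do the work, as an engineer would, in place of code of your own. Each camera call takes 0.05 s, during which the arm holds its last target. There are 200 camera calls.

## Task

A rebound book is lying in the small wooden press. Take the brown pressing board with the brass handle, the one whose two large holes match the press's guide posts, and lower it gently over both posts until it rests flat on the book, then let go. Do not drop it on, do not push the book out of place, and leave the pale spare board where it lies.

Things in the scene. Friction and masses are not known exactly. Their poses are not given: they have to be found in the camera images.
- board_grip (a point): Board to use: brown wooden plate 236 x 120 x 12 mm, 0.4 kg, flat on the table, 44 mm round through holes at x = +-78 mm, y = 0. In its middle a brass block handle 60 (x) x 20 (y) mm, 46 mm high above the plate, to be pinched across its 20 mm from above. This point: on the handle's axis, 38 mm above the plate's underside, 20 mm below the handle's top; x along the plate. Half-turn symmetric.
- spare_grip (a point): Spare board, not to be used: pale plywood plate of the same size with a black handle of the same shape; its two holes are only 24 mm in diameter and closer together (x = +-54 mm), so it does not fit the posts. Same point and axes as on the brown board.
- press: Press, fixed: dark wooden bed 270 x 130 x 25 mm with two upright steel guide posts of 16 mm diameter at x = +-78 mm, y = 0. Posts reach 105 mm above the table; their top 24 mm taper to 6 mm diameter. Origin: centre of the bed's underside, on the table; x from post to post, z up. A board resting on the book in the press has its underside 55 mm above the table.
- book_center (a point): Closed hardback book, brown covers, cream pages, 120 x 100 x 30 mm (x, y, z), 0.3 kg, loose, lying flat on the press's bed midway between the posts, its top 55 mm above the table. This point is its centre, half-way up.

How it is judged:
At the end, for the whole second after the job is handed in: The brown board is on both posts, at rest flat on the book: middle within 20 mm of the press's middle, height within 7 mm of resting, level within 0.07 rad, length within 0.22 rad of the line of the posts. Book within 30 mm and spare board within 40 mm of their starts (horizontal distance between board_grip and press below 0.02 m and z of board_grip in the frame of press between 0.086 and 0.1 m and angle between board_grip's own z axis and vertical below 0.07 rad and angle between the x axis of board_grip and the x axis of press, either way round below 0.22 rad and linear speed of board below 0.02 m/s and distance of book_center from where it was at the start of the episode below 0.03 m and distance of spare_grip from where it was at the start of the episode below 0.04 m); the robot touches nothing.
It fails at once if the board is dropped onto the book (falling faster than 0.5 m/s once over the posts) (horizontal distance between board_grip and press below 0.03 m and z of board_grip in the frame of press below 0.135 m and linear speed of board above 0.5 m/s).
It fails at once if the book is pushed more than 30 mm out of place (distance of book_center from where it was at the start of the episode above 0.03 m).
It fails at once if the spare board is shifted more than 40 mm (distance of spare_grip from where it was at the start of the episode above 0.04 m).
It also fails if it takes over 51 s, if anything falls off the work surface, if the arm or the gripper's body presses on something with over 40 N, if the wrist force passes 120 N, or if a joint passes its speed limit or range.

## Working session

There is one attempt and no reset: what is moved stays moved. The work goes in short steps, Python scripts to look and compute and a tool call to move; the robot and the scene stay as the last step left them, time stands still between calls to the robot, and variables do not carry over. Pictures are saved under pics/ and viewed, at most 10 in all, crops included, and the job is handed in when it is done.

Besides the shell and the picture viewer there is one more tool, called after "Request:" as name(argument=value, ...), one argument or row to a line, values as JSON. move_arm: Moves the arm, as the interface text tells. Shifts and turns lie within -1 to 1; 1 stands for 1000 mm of shift or 2 pi rad of turn. Its arguments: {"type":"object","properties":{"moves":{"type":"array"},"force":{"type":"number"}},"required":["moves"]}

```bash
mkdir -p pics; python3 - <<'E'
from workcell import bot
import cv2,numpy as np
for n in ["top","scene"]:
    p=bot.camera_params(n); print(n,p)
    cv2.imwrite(f"pics/{n}0.png",bot.grab_frame(n)[:,:,::-1])
s=bot.observe(); print(s['clock'],s['position'],s['tool_rot'],s['grip_width'])
E
```

```text
top {'vertical_fov': 44.47006219163693, 'cx': 280.11641728208406, 'cy': 202.1825844419305, 'R': array([[ 0.00252523, -0.99997097, -0.00718927],
       [-0.99271021, -0.00164045, -0.12051453],
       [ 0.12049923,  0.00744118, -0.99268553]]), 't': array([0.00523491, 0.51366883, 0.90980548])}
scene {'vertical_fov': 51.498668673165525, 'cx': 281.3189195295965, 'cy': 211.3600964006993, 'R': array([[-0.49933737,  0.86627445, -0.01519064],
       [ 0.56961645,  0.31502596, -0.75914145],
       [-0.6528394 , -0.38772054, -0.65074841]]), 't': array([ 0.27261232, -0.2323656 ,  1.20815922])}
0.1 [ 0.26539838 -0.5655535   0.23079228] [-3.14060718e+00  5.31075866e-05  4.38785717e-01] 0.08534362744641197
```

View pics/top0.png

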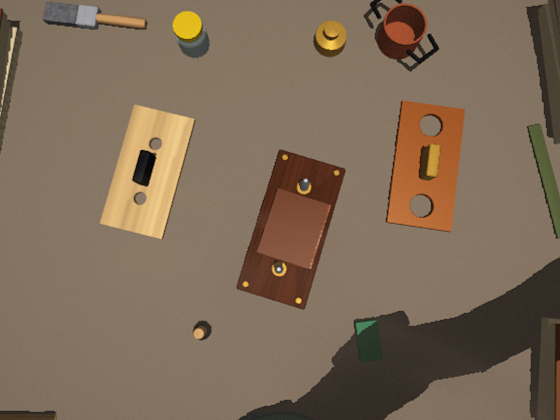

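View pics/scene0.png

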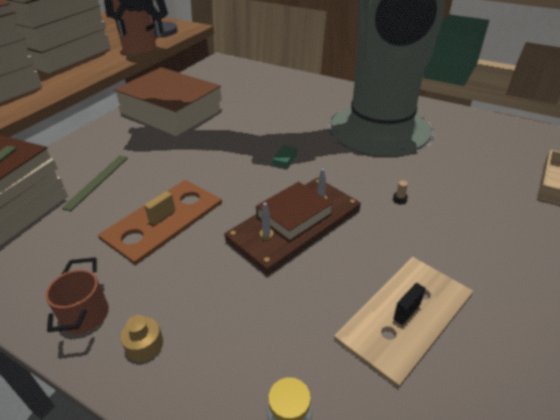

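The top view shows the brown board (holes near (431,125) and (421,206)), the press (posts near (305,186) and (279,268)) and the pale board on the left. I'll enlarge the brown board and the press.

```bash
python3 - <<'E'
import cv2,numpy as np
im=cv2.imread("pics/top0.png")
a=cv2.resize(im[90:240,375:475],None,fx=4,fy=4,interpolation=cv2.INTER_CUBIC)
b=cv2.resize(im[145:310,230:350],None,fx=3.6,fy=3.6,interpolation=cv2.INTER_CUBIC)
c=np.zeros((600,800,3),np.uint8); c[:a.shape[0],:400]=a[:600]; 
b=b[:594,:400]; c[:b.shape[0],400:400+b.shape[1]]=b
cv2.imwrite("pics/crop0.png",c)
E
```

```text
(no output)
```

View pics/crop0.png

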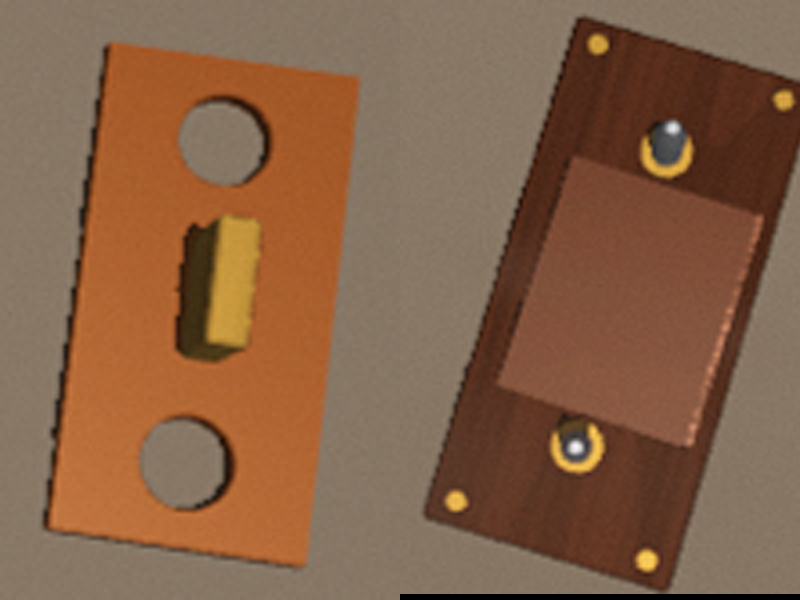

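```bash
cat > h.py <<'E'
import numpy as np
from workcell import bot
def ray(n,px,z):
    p=bot.camera_params(n); f=210/np.tan(np.radians(p["vertical_fov"]/2)); R=np.array(p["R"]);t=np.array(p["t"])
    c=-R.T@t; v=np.array([px[0]-p["cx"],px[1]-p["cy"]])/f
    if n=="wrist":
        r=np.linalg.norm(v); d=np.r_[v*np.sin(r)/max(r,1e-9),np.cos(r)]
    else: d=np.r_[v,1]
    d=R.T@d; return c+d*(z-c[2])/d[2]
E
python3 - <<'E'
from h import *
A=lambda x,y:(375+(x+.5)/4-.5,90+(y+.5)/4-.5)
B=lambda x,y:(230+(x-400+.5)/3.6-.5,145+(y+.5)/3.6-.5)
def show(n,F,pts,z):
    P=np.array([ray("top",F(*p),z) for p in pts])[:,:2]
    d=np.diff(np.vstack([P,P[:1]]),axis=0)
    print(n,P.mean(0).round(4),"sides",np.hypot(*d.T).round(4),"ang",np.degrees(np.arctan2(d[:,1],d[:,0])).round(1))
show("board",A,[(109,43),(359,77),(305,567),(47,529)],.012)
show("holes",A,[(187,463),(225,141)],.011)
show("handle",A,[(220,215),(262,220),(248,348),(206,343)],.058)
show("screws",B,[(598,44),(784,100),(647,561),(456,501)],.025)
show("rings",B,[(577,446),(667,150)],.026)
show("tips",B,[(575,447),(673,127)],.105)
show("book",B,[(572,156),(763,216),(688,446),(498,384)],.055)
E
```

```text
board [ 0.5874 -0.2678] sides [0.1197 0.2362 0.1201 0.2356] ang [-98.  171.6  81.7  -8.5]
holes [ 0.5876 -0.2685] sides [0.1558 0.1558] ang [ -8.4 171.6]
handle [ 0.5871 -0.268 ] sides [0.0189 0.0589 0.0188 0.059 ] ang [-96.9 171.9  83.1  -7.9]
screws [ 0.4678 -0.0143] sides [0.1003 0.2446 0.1003 0.2445] ang [-107.   163.1   73.   -16.9]
rings [ 0.4685 -0.0145] sides [0.1576 0.1576] ang [-16.9 163.1]
tips [ 0.468  -0.0143] sides [0.1564 0.1564] ang [-17. 163.]
book [ 0.4649 -0.0179] sides [0.0993 0.1191 0.0977 0.1186] ang [-107.5  161.6   72.2  -17.6]
```

The sizes all match: hole spacing is 156 mm, the plate 236x120 and the handle 59x19. The board is at (0.587,-0.268), angle -8.3°. The press is at (0.468,-0.014), angle -17.0°. I'll move above the handle first.

```bash
cat >> h.py <<'E'
from scipy.spatial.transform import Rotation as Ro
def go(x,y,z,yawdeg):
    s=bot.observe(); R=Ro.from_euler("xyz",s["tool_rot"]); T=Ro.from_euler("xyz",[np.pi,0,np.radians(yawdeg)])
    print("t",round(s["clock"],2),"pos",np.round(s["position"],4),"rot",np.round(np.degrees(s["tool_rot"]),2),"F",np.round(s["force"],1),"w",round(s["grip_width"],4),"ff",np.round(s["finger_force"],1))
    print("shift",(R.inv().apply(np.array([x,y,z])-s["position"])).round(4),"turn",((R.inv()*T).as_rotvec()/2/np.pi).round(4))
E
python3 -c "
from h import *
go(.5874,-.268,.23,-8.3)"
```

```text
t 0.1 pos [ 0.2654 -0.5656  0.2308] rot [-179.94    0.     25.14] F [-0.  -0.6 -0.3] w 0.0853 ff 0.0
shift [ 0.4179 -0.1326  0.0009] turn [-0.0001  0.0001  0.0929]
```

Request:
move_arm(
  moves=[
    [[1,0.418,-0.133,0,0,0,0.093],[1,0.418,-0.133,0,0,0,0.093],[1,0.418,-0.133,0,0,0,0.093],[1,0.418,-0.133,0,0,0,0.093],[1,0.418,-0.133,0,0,0,0.093]],
  ],
)

```text
clock: 0.6
position: [0.4445, -0.3998, 0.2311]
tool_rot: [3.141, 0.0, -0.152]
force: [1.2, -0.8, -0.4]
grip_width: 0.0852
finger_force: 0.0
```

```bash
python3 -c "
from h import *
go(.5874,-.268,.14,-8.3)"
```

```text
t 0.6 pos [ 0.4445 -0.3998  0.2311] rot [ 1.7999e+02  3.0000e-02 -8.6800e+00] F [ 1.2 -0.8 -0.4] w 0.0852 ff 0.0
shift [ 0.1214 -0.1519  0.0911] turn [ 0.      0.0001 -0.0011]
```

Request:
move_arm(
  moves=[
    [[1,0.121,-0.152,0.09,0,0,0],[1,0.121,-0.152,0.09,0,0,0],[1,0.121,-0.152,0.09,0,0,0],[1,0.121,-0.152,0.09,0,0,0],[1,0.121,-0.152,0.09,0,0,0]],
  ],
)

```text
clock: 1.1
position: [0.5877, -0.2628, 0.1385]
tool_rot: [-3.139, 0.002, -0.14]
force: [-0.9, 0.6, -0.4]
grip_width: 0.0856
finger_force: 0.0
```

```bash
python3 -c "
from h import *
import cv2
go(.5874,-.268,.14,-8.3)
cv2.imwrite('pics/w1.png',bot.grab_frame('wrist')[:,:,::-1])
p=bot.camera_params('wrist'); print(p['vertical_fov'],p['cx'],p['cy'],-p['R'].T@p['t'])
go(.5874,-.268,.14,-8.3)"
```

```text
t 1.1 pos [ 0.5877 -0.2628  0.1385] rot [-1.7983e+02  1.3000e-01 -8.0100e+00] F [-0.9  0.6 -0.4] w 0.0856 ff 0.0
shift [ 0.0004  0.0052 -0.0015] turn [-0.0005  0.0004  0.0008]
65.70646984690485 279.8226344569542 203.3454824942052 [ 0.65415267 -0.27343356  0.28149061]
t 1.15 pos [ 0.5876 -0.2632  0.1385] rot [-1.7984e+02  1.4000e-01 -8.0200e+00] F [-0.3  2.7 -1.8] w 0.0856 ff 0.0
shift [ 0.0004  0.0048 -0.0015] turn [-0.0004  0.0004  0.0008]
```

View pics/w1.png

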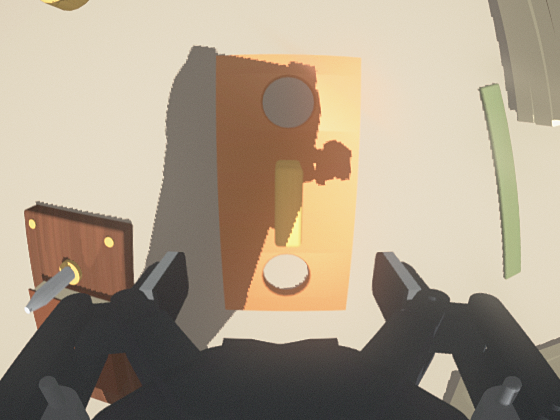

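The wrist picture shows the holes at about (289,102) and (286,273). The handle top spans (275..302, 160..246), between the fingers. I'll cross-check this against the top-camera values.

```bash
python3 -c "
from h import *
a=ray('wrist',(289,102),.012);b=ray('wrist',(286.5,271.5),.012)
print(a,b,(a+b)/2,np.hypot(*(a-b)[:2]))
h=[ray('wrist',q,.058) for q in [(277,161),(300,161),(300,246),(275,246)]];print(np.mean(h,0))
go(.5874,-.268,.08,-8.3)"
```

```text
[ 0.66390827 -0.28186194  0.012     ] [ 0.51405593 -0.25938225  0.012     ] [ 0.5889821  -0.27062209  0.012     ] 0.15152907479082828
[ 0.59051829 -0.26994456  0.058     ]
t 1.15 pos [ 0.5876 -0.2632  0.1385] rot [-1.7984e+02  1.4000e-01 -8.0200e+00] F [-0.3  2.7 -1.8] w 0.0856 ff 0.0
shift [0.0006 0.0049 0.0585] turn [-0.0004  0.0004  0.0008]
```

Request:
move_arm(
  moves=[
    [[1,0.001,0.005,0.03,0,0,0],[1,0.001,0.005,0.06,0,0,0],[1,0.001,0.005,0.085,0,0,0],[1,0.001,0.005,0.095,0,0,0],[1,0.001,0.005,0.095,0,0,0]],
  ],
)

```text
clock: 1.65
position: [0.5847, -0.2738, 0.0455]
tool_rot: [-3.141, 0.002, -0.146]
force: [0.3, -0.6, -0.0]
grip_width: 0.0854
finger_force: 0.0
```

```bash
python3 -c "
from h import *
go(.588,-.2685,.021,-8.3)"
```

```text
t 1.65 pos [ 0.5847 -0.2738  0.0455] rot [-1.7999e+02  1.1000e-01 -8.3700e+00] F [ 0.3 -0.6 -0. ] w 0.0854 ff 0.0
shift [ 0.0026 -0.0058  0.0245] turn [-0.      0.0003 -0.0002]
```

Request:
move_arm(
  moves=[
    [[1,0.003,-0.006,0.012,0,0,0],[1,0.003,-0.006,0.024,0,0,0],[1,0.003,-0.006,0.024,0,0,0],[1,0.003,-0.006,0.024,0,0,0],[1,0.003,-0.006,0.024,0,0,0]],
  ],
)

```text
clock: 2.15
position: [0.5896, -0.2683, 0.0228]
tool_rot: [3.141, -0.001, -0.146]
force: [-0.2, 0.2, -0.2]
grip_width: 0.0856
finger_force: 0.0
```

Request:
move_arm(
  force=60,
  moves=[
    [[0,0,0,0,0,0,0],[0,0,0,0,0,0,0],[0,0,0,0,0,0,0],[0,0,0,0,0,0,0],[0,0,0,0,0,0,0]],
  ],
)

```text
clock: 2.65
position: [0.5896, -0.2681, 0.0225]
tool_rot: [3.142, -0.0, -0.146]
force: [0.5, -0.7, 0.2]
grip_width: 0.0193
finger_force: 59.0
```

Request:
move_arm(
  moves=[
    [[0,0,0,0,0,0,0],[0,0,0,0,0,0,0],[0,0,0,0,0,0,0],[0,0,0,0,0,0,0],[0,0,0,0,0,0,0]],
  ],
)

```text
clock: 3.15
position: [0.5896, -0.2681, 0.0225]
tool_rot: [3.141, -0.0, -0.146]
force: [-1.3, 0.1, 5.8]
grip_width: 0.0192
finger_force: 59.7
```

```bash
python3 -c "
from h import *
go(.588,-.2685,.021,-8.3)"
```

```text
t 3.15 pos [ 0.5896 -0.2681  0.0225] rot [ 1.7999e+02 -2.0000e-02 -8.3400e+00] F [-1.3  0.1  5.8] w 0.0192 ff 59.7
shift [-0.0015  0.0006  0.0015] turn [ 0.     -0.0001 -0.0001]
```

Request:
move_arm(
  moves=[
    [[0,0,0,-0.015,0,0,0],[0,0,0,-0.05,0,0,0],[0,0,0,-0.09,0,0,0],[0,0,0,-0.13,0,0,0],[0,0,0,-0.17,0,0,0]],
  ],
)

```text
clock: 3.65
position: [0.5889, -0.2678, 0.1946]
tool_rot: [-3.141, 0.0, -0.146]
force: [1.1, 0.2, -4.2]
grip_width: 0.0192
finger_force: 59.2
```

Request:
move_arm(
  moves=[
    [[0,0,0,0,0,0,0],[0,0,0,0,0,0,0],[0,0,0,0,0,0,0]],
  ],
)

```text
clock: 3.95
position: [0.5887, -0.2676, 0.1912]
tool_rot: [-3.141, 0.002, -0.145]
force: [-0.1, -0.1, -4.7]
grip_width: 0.0191
finger_force: 59.4
```

```bash
python3 -c "
from h import *
go(.468,-.0143,.195,-17)"
```

```text
t 3.95 pos [ 0.5887 -0.2676  0.1912] rot [-1.7997e+02  1.2000e-01 -8.3300e+00] F [-0.1 -0.1 -4.7] w 0.0191 ff 59.4
shift [-0.1561 -0.2331 -0.0034] turn [-0.0001  0.0003  0.0241]
```

Held: the force is -4.7 N. Next I'll carry it over the press in 30–35 mm steps.

Request:
move_arm(
  moves=[
    [[0,-0.016,-0.023,-0.002,0,0,0.003],[0,-0.036,-0.054,-0.003,0,0,0.006],[0,-0.058,-0.087,-0.003,0,0,0.01],[0,-0.08,-0.12,-0.003,0,0,0.014],[0,-0.101,-0.151,-0.003,0,0,0.018]],
  ],
)

```text
clock: 4.45
position: [0.5097, -0.1023, 0.194]
tool_rot: [3.141, 0.003, -0.259]
force: [1.4, 1.1, -4.7]
grip_width: 0.0186
finger_force: 59.6
```

```bash
python3 -c "
from h import *
go(.468,-.0143,.195,-17)"
```

```text
t 4.45 pos [ 0.5097 -0.1023  0.194 ] rot [ 1.7999e+02  1.4000e-01 -1.4870e+01] F [ 1.4  1.1 -4.7] w 0.0186 ff 59.6
shift [-0.0629 -0.0744 -0.0008] turn [0.     0.0004 0.0059]
```

Request:
move_arm(
  moves=[
    [[0,-0.024,-0.029,0,0,0,0.003],[0,-0.045,-0.053,0,0,0,0.006],[0,-0.058,-0.069,0,0,0,0.006],[0,-0.063,-0.074,0,0,0,0.006],[0,-0.063,-0.074,0,0,0,0.006]],
  ],
)

```text
clock: 4.95
position: [0.4689, -0.0158, 0.1947]
tool_rot: [3.141, 0.001, -0.295]
force: [0.3, -0.3, -3.5]
grip_width: 0.0193
finger_force: 59.7
```

Request:
move_arm(
  moves=[
    [[0,0,0,0,0,0,0],[0,0,0,0,0,0,0],[0,0,0,0,0,0,0]],
  ],
)

```text
clock: 5.25
position: [0.4696, -0.0171, 0.1951]
tool_rot: [3.141, 0.0, -0.298]
force: [0.5, -0.3, -3.9]
grip_width: 0.0192
finger_force: 59.7
```

```bash
python3 -c "
from h import *
import cv2
go(.468,-.0143,.195,-17)
for n in ['top','wrist']: cv2.imwrite(f'pics/{n}2.png',bot.grab_frame(n)[:,:,::-1])
a=cv2.imread('pics/wrist2.png'); s=cv2.imread('pics/top2.png')[130:330,200:400]
cv2.imwrite('pics/c2.png',np.hstack([cv2.resize(a,(533,400)),cv2.resize(s,(267,400))[:, :267]]) if 0 else a)"
```

```text
t 5.25 pos [ 0.4696 -0.0171  0.1951] rot [ 1.7999e+02  1.0000e-02 -1.7060e+01] F [ 0.5 -0.3 -3.9] w 0.0192 ff 59.7
shift [-0.0024 -0.0022  0.0001] turn [ 0.      0.     -0.0002]
```

View pics/wrist2.png

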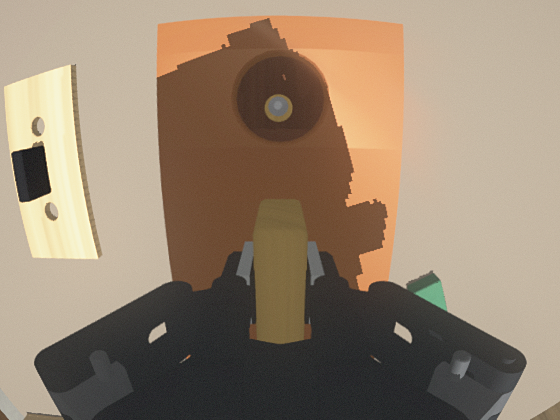

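View pics/top2.png

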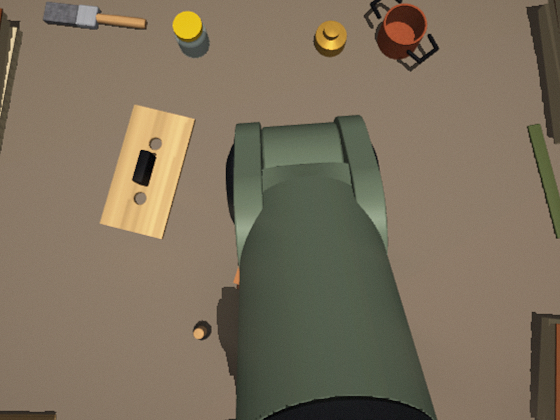

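In the wrist view the far hole's upper rim is centred at about (281,96). Inside it are the far post's tip at about (278,104) and its ring at (279,108). The top view is blocked by the arm. I'll compute the hole and post positions.

```bash
python3 -c "
from h import *
h=ray('wrist',(281,96),.1845);t=ray('wrist',(278,104),.105);r=ray('wrist',(279,108),.026)
th=np.radians(-17);u=np.array([np.cos(th),np.sin(th)])
print('hole',h,'tip',t,'ring',r);print('board ctr',h[:2]-.078*u,'press',t[:2]-.078*u,r[:2]-.078*u)
l=ray('wrist',(160,100),.1845);q=ray('wrist',(402,100),.1845);print('width',np.hypot(*(l-q)[:2]),'mid',((l+q)/2))
go(.468,-.0143,.12,-17)"
```

```text
hole [ 0.54227722 -0.04028473  0.1845    ] tip [ 0.54193637 -0.03833907  0.105     ] ring [ 0.5408403 -0.0386152  0.026    ]
board ctr [ 0.46768545 -0.01747974] press [ 0.4673446  -0.01553408] [ 0.46624853 -0.0158102 ]
width 0.11801122467259124 mid [ 0.54267226 -0.04051283  0.1845    ]
t 5.35 pos [ 0.4695 -0.0167  0.1952] rot [ 1.7999e+02  1.0000e-02 -1.7020e+01] F [-0.2  0.1 -4.8] w 0.0194 ff 59.7
shift [-0.0022 -0.0019  0.0752] turn [ 0.      0.     -0.0001]
```

The board centre is within about 2 mm of the press, against a margin of 14 mm. Resting corresponds to TCP z of about 0.0775, so I'm lowering now.

Request:
move_arm(
  moves=[
    [[0,-0.001,-0.002,0.012,0,0,0],[0,-0.001,-0.002,0.03,0,0,0],[0,-0.001,-0.002,0.048,0,0,0],[0,-0.001,-0.002,0.064,0,0,0],[0,-0.001,-0.002,0.075,0,0,0]],
  ],
)

```text
clock: 5.85
position: [0.4689, -0.0143, 0.1193]
tool_rot: [3.141, 0.001, -0.297]
force: [-0.3, -0.4, -4.7]
grip_width: 0.0189
finger_force: 59.7
```

Request:
move_arm(
  moves=[
    [[0,0,0,0.008,0,0,0],[0,0,0,0.016,0,0,0],[0,0,0,0.024,0,0,0],[0,0,0,0.03,0,0,0],[0,0,0,0.032,0,0,0]],
  ],
)

```text
clock: 6.35
position: [0.4689, -0.0141, 0.0878]
tool_rot: [3.141, 0.0, -0.296]
force: [-0.4, 0.3, -4.4]
grip_width: 0.0192
finger_force: 59.7
```

Request:
move_arm(
  moves=[
    [[0,0,0,0,0,0,0],[0,0,0,0,0,0,0],[0,0,0,0,0,0,0]],
  ],
)

```text
clock: 6.65
position: [0.4693, -0.014, 0.0886]
tool_rot: [-3.141, -0.0, -0.296]
force: [0.1, 0.6, -4.7]
grip_width: 0.0192
finger_force: 59.7
```

```bash
python3 -c "
from h import *
go(.468,-.0157,.0775,-17)"
```

```text
t 6.65 pos [ 0.4693 -0.014   0.0886] rot [-1.7999e+02 -3.0000e-02 -1.6980e+01] F [ 0.1  0.6 -4.7] w 0.0192 ff 59.7
shift [-0.0007  0.002   0.0111] turn [-0.     -0.0001  0.0001]
```

No contact yet, and 11 mm is left. I'll go on slowly.

Request:
move_arm(
  moves=[
    [[0,0,0,0.002,0,0,0],[0,0,0,0.004,0,0,0],[0,0,0,0.006,0,0,0],[0,0,0,0.008,0,0,0],[0,0,0,0.009,0,0,0]],
  ],
)

```text
clock: 7.15
position: [0.469, -0.0141, 0.079]
tool_rot: [3.142, 0.0, -0.296]
force: [-0.0, -0.3, -5.0]
grip_width: 0.0195
finger_force: 59.7
```

Request:
move_arm(
  moves=[
    [[0,0,0,0.0005,0,0,0],[0,0,0,0.001,0,0,0],[0,0,0,0.001,0,0,0]],
  ],
)

```text
clock: 7.45
position: [0.4691, -0.0141, 0.0783]
tool_rot: [-3.142, 0.0, -0.296]
force: [0.3, -0.6, -4.4]
grip_width: 0.0188
finger_force: 59.7
```

Request:
move_arm(
  moves=[
    [[0,0,0,0.0005,0,0,0],[0,0,0,0.001,0,0,0],[0,0,0,0.001,0,0,0]],
  ],
)

```text
clock: 7.75
position: [0.4692, -0.0141, 0.0775]
tool_rot: [-3.141, -0.0, -0.296]
force: [-1.8, 0.6, 2.3]
grip_width: 0.0193
finger_force: 60.4
```

Request:
move_arm(
  moves=[
    [[0,0,0,0.0005,0,0,0],[0,0,0,0.001,0,0,0],[0,0,0,0.001,0,0,0]],
  ],
)

```text
clock: 8.05
position: [0.4692, -0.0141, 0.0774]
tool_rot: [-3.141, -0.001, -0.297]
force: [-8.8, 1.6, 33.0]
grip_width: 0.0194
finger_force: 65.2
```

It is in contact at the expected height. I'll back off the last 1 mm of command, then open.

Request:
move_arm(
  moves=[
    [[0,0,0,-0.001,0,0,0],[0,0,0,-0.001,0,0,0],[0,0,0,-0.001,0,0,0]],
  ],
)

```text
clock: 8.35
position: [0.4692, -0.0141, 0.0775]
tool_rot: [-3.141, -0.0, -0.296]
force: [-1.6, 0.8, 7.2]
grip_width: 0.0196
finger_force: 61.6
```

Request:
move_arm(
  moves=[
    [[0.4,0,0,0,0,0,0],[0.6,0,0,0,0,0,0],[0.8,0,0,0,0,0,0],[0.8,0,0,0,0,0,0],[0.8,0,0,0,0,0,0]],
  ],
)

```text
clock: 8.85
position: [0.4691, -0.0141, 0.0773]
tool_rot: [-3.142, -0.0, -0.296]
force: [-0.5, 0.3, -0.6]
grip_width: 0.0683
finger_force: 0.0
```

```bash
python3 -c "
from h import *
go(.468,-.0157,.0775,-17)"
```

```text
t 8.85 pos [ 0.4691 -0.0141  0.0773] rot [-180.     -0.    -16.98] F [-0.5  0.3 -0.6] w 0.0683 ff 0.0
shift [-0.0006  0.0019 -0.0002] turn [-0.     -0.      0.0001]
```

Released. I'll go straight up, then aside towards the start so the cameras can see.

Request:
move_arm(
  moves=[
    [[0.8,0,0,-0.02,0,0,0],[0.8,0,0,-0.055,0,0,0],[0.8,0,0,-0.095,0,0,0],[0.8,0,0,-0.135,0,0,0],[0.8,0,0,-0.17,0,0,0]],
  ],
)

```text
clock: 9.35
position: [0.469, -0.0141, 0.2494]
tool_rot: [-3.141, -0.001, -0.296]
force: [1.2, 0.6, -0.1]
grip_width: 0.0683
finger_force: 0.0
```

Request:
move_arm(
  moves=[
    [[0.8,0.03,0.2,0,0,0,0],[0.8,0.03,0.2,0,0,0,0],[0.8,0.03,0.2,0,0,0,0],[0.8,0.03,0.2,0,0,0,0],[0.8,0.03,0.2,0,0,0,0]],
  ],
)

```text
clock: 9.85
position: [0.4375, -0.2199, 0.2474]
tool_rot: [3.14, -0.0, -0.304]
force: [-0.2, 1.9, 0.2]
grip_width: 0.0685
finger_force: 0.0
```

Request:
move_arm(
  moves=[
    [[0.8,0,0.05,0,0,0,0],[0.8,0,0.05,0,0,0,0],[0.8,0,0.05,0,0,0,0]],
  ],
)

```text
clock: 10.15
position: [0.4243, -0.2625, 0.2472]
tool_rot: [3.142, 0.0, -0.298]
force: [1.2, 1.2, -0.4]
grip_width: 0.0682
finger_force: 0.0
```

```bash
python3 -c "
from h import *
import cv2
a,b=[bot.grab_frame(n)[:,:,::-1] for n in ('top','scene')]
L=cv2.resize(a[120:330,90:370],(400,300));M=cv2.resize(b[120:330,170:450],(400,300))
cv2.imwrite('pics/end.png',cv2.resize(np.hstack([L,M]),(800,300)))
go(.468,-.0157,.0775,-17)"
```

```text
t 10.25 pos [ 0.425  -0.2611  0.2472] rot [-1.7998e+02  1.0000e-02 -1.6940e+01] F [0.1 0.2 0.1] w 0.068 ff 0.0
shift [-0.0303 -0.2473  0.1698] turn [-0.0001  0.      0.0002]
```

View pics/end.png

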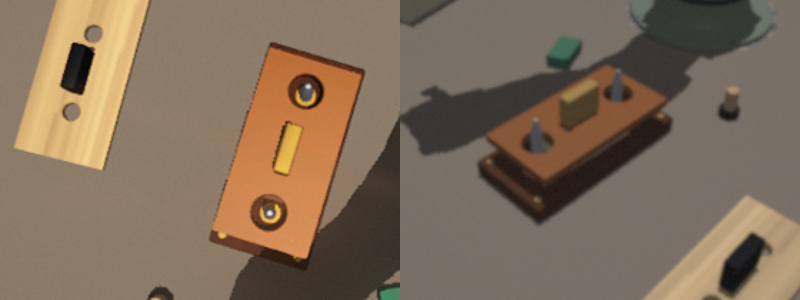

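The board lies flat on both posts, with each post near the middle of its hole (crop (306,92) and (269,212)). The spare board hasn't moved.

```bash
python3 -c "
from workcell import bot
print(bot.job_done())"
```

```text
the job is handed in; nothing more can be done
None
```

The brown board is over both guide posts, flat on the book and released, with the spare board untouched; I handed the job in at about 10 s, and no verdict came back.

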